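# Lower the colony counter's magnifier and lock its ratchet

## Task

Bring the colony counter's magnifier down over the culture dish: press the red end of the ratchet pawl until it flips over and stays free, push the raised lens boom down (its black end tab is there for that) until it lies level on its stop, then press the green end of the pawl so that it flips back into its notch and locks the boom. Everything is done by pushing with the fingertips: ease the boom down without slamming it, push gently, keep off the glass, and leave the dish and the other things on the bench where they are.

Things in the scene. Friction and masses are not known exactly. Their poses are not given: they have to be found in the camera images.
- colony_counter: Colony counter, fixed: white box 340 x 240 x 50 mm with a round lit dish stage and a grey hinge tower 32 mm wide, up to 212 mm high. Origin: centre of its underside, on the bench; x points from the tower to the stage (as the level boom does), y across the boom (grey control strip on the -y side), z up. Boom and pawl move in the plane y = +20 mm. Stage centre x = 75, y = 20, its face 55 mm up.
- boom_hinge (a point): Centre of the boom's horizontal hinge pin, on the tower, 150 mm above the bench (at x = -75, y = 20 of the colony counter).
- boom_tab (a point): Middle of the top face of the black push tab at the boom's free end, 222 mm out from the hinge, 5 mm above the boom's centre line; turns with it. Tab 36 mm long (along the boom), 40 wide, 10 thick. The boom is a 14 mm wide bar, then a white ring of 120 mm outer diameter, 16 mm high (90 to 210 mm out) round the lens. A toothed steel quadrant, radius 62 mm, stands on it at the hinge.
- boom (a joint): Boom angle in rad: 0 = level on its stop (working position), its lowest; positive = free end raised, at most 1.05. Starts at 0.55 to 0.85. A stiff hinge holds it where it is left; about 2 to 5 N on the tab move it down once the pawl is free. With the pawl in, it goes down no more than 0.21 rad before a tooth stops it; with the pawl in the level notch it is locked.
- pawl (a joint): Angle of the ratchet pawl in rad: 0 = nose fully down in a notch (up to 0.12 where the nose rests on a tooth), above 0.13 the nose is clear of the teeth, 0.38 = fully free, against its stop. An over-centre spring throws it to whichever side of 0.19 it is on and keeps it there. At the start it is in.
- red_pad (a point): Middle of the top face of the red thumb pad (26 x 28 mm, 7 thick) on the pawl's rear end, behind the tower, on the side away from the lens; about 210 mm above the bench while the pawl is in (5 mm lower if its nose rests on a tooth). Pressed down with about 5 N it sinks 8 mm, then snaps on by itself, 16 mm in all, into the free position and stays.
- green_pad (a point): Middle of the top face of the green pad (26 x 22 mm) on the pawl's nose, over the toothed quadrant. About 226 mm above the bench when the pawl is in; 14 mm higher and 11 mm nearer to the pawl's pin (level measure) when it is free. Pressed down with about 5 N it sinks 6 mm, then snaps down by itself. It drops into the locking notch only when the boom is level (below 0.06 rad).
- pawl_pin (a point): Centre of the pawl's pivot pin, at the top of the tower, 204 mm above the bench (at x = -127, y = 20 of the colony counter). The red pad lies 43 mm behind it, the green pad 42 mm in front of it.
- lens_centre (a point): Centre of the glass magnifier lens in the boom's ring, 150 mm from the boom's hinge, on its centre line; the lens is 105 mm in diameter, 12 mm thick in the middle. The glass is not to be touched.
- culture_dish: Petri dish, clear with amber agar and pale colonies, 90 mm in diameter, 15 mm high, loose on the lit stage; origin: centre of its underside. To be left in place.
- dish_stack: Stack of four Petri dishes with lids, 94 mm in diameter, 63 mm high, loose on the bench at the far side of the colony counter; origin: centre of the underside. To be left alone.
- marker_pen: White marker pen with blue cap, 115 x 13 x 13 mm, lying on the bench along the operator's side of the colony counter; origin: centre of the underside, x along the pen. To be left alone.
- slide_box: Blue slide box, 85 x 100 x 36 mm, loose on the bench; origin: centre of the underside. To be left alone.
- wash_bottle: White wash bottle with red cap and bent spout, 64 mm in diameter, 180 mm high to the spout, loose; origin: centre of the underside. To be left alone.
- flask: Stoppered conical glass flask with amber medium, 80 mm in diameter at the foot, 128 mm high, loose; origin: centre of the underside. To be left alone.
- reagent_jar: Amber glass jar with blue cap, 66 mm in diameter, 95 mm high, loose; origin: centre of the underside. To be left alone.
There are look-alikes about, which are no part of the job. There is more than one size of the culture_dish; the job needs the largest.

How it is judged (in metres and radians):
On the way, in this order (a step that is already met when the one before it is completed fails the run):
1. the pawl is pressed free while the boom is still raised (value of joint pawl above 0.3 rad and value of joint boom above 0.4 rad), for 0.1 s.
2. the boom is pushed down level on its stop while the pawl is free (value of joint boom below 0.06 rad and value of joint pawl above 0.3 rad), for 0.2 s.
At the end, for the whole second after the job is handed in: The boom lies level on its stop (within 0.065 rad), the pawl is back in its notch (below 0.06 rad) and both are at rest; the culture dish is within 10 mm of where it was and flat, the other loose things within 30 mm (value of joint boom below 0.065 rad and value of joint pawl below 0.06 rad and distance of culture_dish from where it was at the start of the episode below 0.01 m and angle between culture_dish's own z axis and vertical below 0.1 rad and distance of each of dish_stack, marker_pen, slide_box, wash_bottle, flask, reagent_jar from where it was at the start of the episode below 0.03 m and velocity of joint boom between -0.05 and 0.05 rad/s and velocity of joint pawl between -0.1 and 0.1 rad/s); the robot touches nothing.
It fails at once if the glass of the lens is touched (more than 0.5 N) (contact force between any of the fingers, the arm and boom_c9 above 0.5 N).
It fails at once if the boom is slammed down (faster than 2 rad/s) (velocity of joint boom below -2 rad/s).
It fails at once if the boom is lifted up high (above 1.0 rad) instead of pushed down (value of joint boom above 1 rad).
It fails at once if the boom or the pawl is pushed harder than 60 N (contact force between the fingers and boom above 60 N or contact force between the fingers and pawl above 60 N).
It fails at once if the culture dish is shifted or lifted more than 15 mm, or another loose thing more than 30 mm (distance of culture_dish from where it was at the start of the episode above 0.015 m or distance of any of dish_stack, marker_pen, slide_box, wash_bottle, flask, reagent_jar from where it was at the start of the episode above 0.03 m).
It also fails if it takes over 61 s, if anything falls off the work surface, if the arm or the gripper's body presses on something with over 40 N, if the wrist force passes 120 N, or if a joint passes its speed limit or range.

## Robot

A 6-joint arm with a two-finger parallel gripper is mounted at the origin on the work surface. World frame = base frame: x ahead of the robot, y to its left, z up, the work surface at z = 0. Lengths are in m, angles in degrees, forces in N, time in s.
With the tool pointing down it reaches from about 0.3 to 0.75 m from the base axis. Payload 8.5 kg.
Tool frame: the origin (TCP) lies at the very end of the fingers, on their centre line; the grasp point (between the pads) lies 19 mm behind it (env.pinch_z is the distance from the TCP to the grasp point, in m); z points along the fingers, y is the line along which they close (so a half turn about z gives the same grasp; the last joint's range is limited). The gripper opens to 85 mm and grips with 20 to 120 N. Pads are 22 mm wide; open, the fingers measure 114 mm over their backs; the gripper's body (76 mm by 85 mm) begins 54 mm behind the grasp point. The pads swing forward as they close: fully open they stand 13 mm farther back than shut.
Start: joints at [52.695, 21.807, 74.336, -0, 83.858, -12.336], TCP at [0.232, 0.499, 0.231] pointing down, gripper open.
Joint ranges: [-178.18, 178.18], [-50.72, 133.34], [12.68, 142.11], [-81.47, 261.47], [9.98, 163.14], [-165.26, 165.26]. Speed limits (degrees/s): [136.94, 136.94, 180, 180, 180, 180].

## Interface

Orientations are given as a 3x3 rotation matrix whose columns are the frame's x, y, z axes.
In Python, from rig import env, viewer gives the robot as it stands.
- The arm moves only by the tool drive_tool, never from a script. Its argument "series" is a list of rows, each a list of 3 entries, a list of its own where there are three numbers: the shift along the tool's x, y, z in m, then the turn about the tool's z in degrees, then the finger opening in m, from 0 to 0.0854. A call has 1 to 20 rows; each row is the pose to reach, as a shift and turn from the pose commanded when the call began, along the tool's axes at that moment; what a row does not reach only later rows make up. A row lasts 1/10 s, in which the tool goes at most 50 mm and 8.59 degrees, less where a joint would pass 70% of its speed; a pose out of reach is approached as far as the arm can. A call with a gripper value outside its range is refused whole. The fingers move at their own pace and stop on an object; "newtons" is the grip in N (left out, the last holds). Time passes only in rows, so rows that repeat a pose let the fingers close. It gives the time, the measured TCP pose, the force, the opening and the grip force at its end, in the units of the state.
- env.observe(): the state, without advancing time (a new reading comes with each control period).
- viewer.get_image(name): name is "scene" or "top"; returns a dict with "img" (384x512x3 uint8, red, green, blue), "depth" (384x512 float32, m along the optical axis (not along the pixel's ray), 0 where there is no reading), "camera_matrix" (3x3 intrinsics, pixels), "rvec" (rotation vector, rad) and "tvec" (3), from world to camera coordinates, as OpenCV has them. Camera axes: x right, y down, z forward; pixel columns grow to the right and rows downward; lengths in m; the calibration is good to about 2 mm. A picture is of the moment at which its call begins.
- env.close_job(): hands the job in; it is judged then, once.
The state is a dict: "time_s": time; "q": joint angles; "qvel": joint speeds; "joint_efforts": joint torques, N m; "position": TCP position; "tool_rot": TCP orientation; "ft_force": force on the tool from outside, world axes, zero at the start; "wrist_torque": the same for the moment, N m; "grip_width": finger opening in m; "gripper_force": force on a finger pad.
Only numpy, scipy, OpenCV 4.12 (cv2) and the standard library are available. Lean on these libraries where they do the work, as an engineer would, in place of code of your own. Each camera call takes 0.05 s, during which the arm holds its last target. There are 200 camera calls.

## Working session

There is one attempt and no reset: what is moved stays moved. The work goes in short steps, Python scripts to look and compute and a tool call to move; the robot and the scene stay as the last step left them, time stands still between calls to the robot, and variables do not carry over. Pictures are saved under pics/ and viewed, at most 10 in all, crops included, and the job is handed in when it is done.

Besides the shell and the picture viewer there is one more tool, called as name(argument=value, ...), one argument or row to a line, values as JSON. drive_tool: Moves the arm, as the interface text tells. Its arguments: {"type":"object","properties":{"series":{"type":"array"},"newtons":{"type":"number"}},"required":["series"]}

```bash
mkdir -p pics; cat > h.py <<'E'
import numpy as np, cv2
from rig import env, viewer
def look(n,save=None):
    d=viewer.get_image(n)
    if save: cv2.imwrite('pics/'+save,d['img'][...,::-1])
    R=cv2.Rodrigues(np.array(d['rvec'],float))[0]; t=np.array(d['tvec'],float).ravel(); K=np.array(d['camera_matrix'],float)
    return d['img'],d['depth'],K,R,t
def cloud(d,K,R,t):
    v,u=np.mgrid[:d.shape[0],:d.shape[1]]
    p=np.stack([(u-K[0,2])/K[0,0]*d,(v-K[1,2])/K[1,1]*d,d],-1)
    return (p-t)@R   # world points, HxWx3
E
python3 - <<'E'
from h import *
for n in('scene','top'):
    i,d,K,R,t=look(n,n+'0.png'); np.savez(n+'0.npz',i=i,d=d,K=K,R=R,t=t); print(n,-R.T@t,R[2],K[0,0])
a=cv2.imread('pics/scene0.png');b=cv2.imread('pics/top0.png')
print(env.observe()['tool_rot'],env.observe()['time_s'])
E
```

```text
scene [1.11151327 0.41506955 1.13497933] [-0.43144049 -0.37916502 -0.81859208] 388.25986115947006
top [ 0.38304278 -0.0080861   1.21717887] [ 1.80185223e-01  3.12651661e-04 -9.83632649e-01] 410.1633094179522
[[-9.06534477e-01  4.22131008e-01 -8.08797828e-04]
 [ 4.22131694e-01  9.06533864e-01 -1.08935255e-03]
 [ 2.73353132e-04 -1.32895484e-03 -9.99999080e-01]] 0.1
```

View pics/scene0.png

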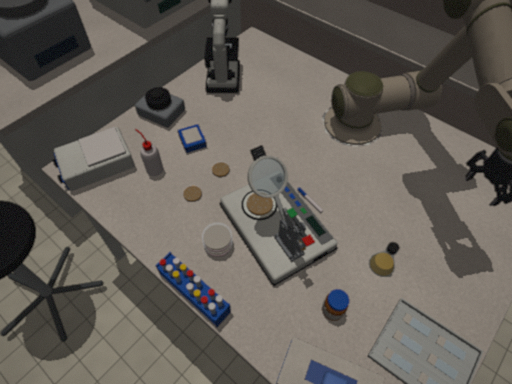

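View pics/top0.png

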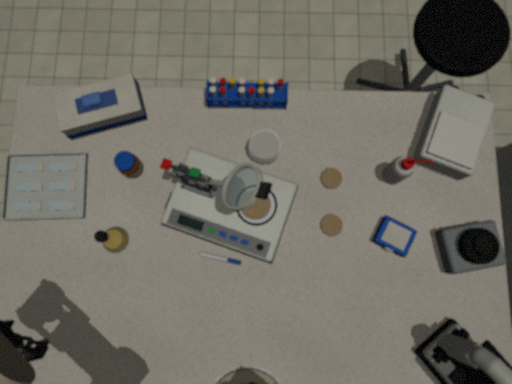

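The scene view shows the counter at (275,225), with the red pad at (309,240), green pad at (291,212) and black tab at (259,152). In the top view they are at (167,164), (195,173) and (264,189). Possible look-alikes: in the top view, red could be the bottle cap (405,162) or rack caps (225,82). Green could be the panel button (210,230). Two small dishes sit at (331,178) and (331,225), and the culture dish is the one on the stage (256,207). I choose the pads on the tower.

```bash
cat > m.py <<'E'
from h import *
W={'scene':(225,130,345,290),'top':(150,140,305,265)}
def blobs(n,i,d,K,R,t):
    x0,y0,x1,y1=W[n]; P=cloud(d,K,R,t); hsv=cv2.cvtColor(i,cv2.COLOR_RGB2HSV); H,S,V=[hsv[...,k].astype(int) for k in range(3)]
    M={'red':((H<8)|(H>172))&(S>150)&(V>90),'green':(H>45)&(H<80)&(S>120)&(V>50),'black':(V<45)}
    for c,m in M.items():
        m=m.copy(); k=np.zeros_like(m);k[y0:y1,x0:x1]=1; m&=k
        N,L,st,ce=cv2.connectedComponentsWithStats(m.astype(np.uint8))
        for j in range(1,N):
            if st[j,4]<25: continue
            p=P[(L==j)&(d>0)]; h=np.percentile(p[:,2],75) if len(p) else 0
            print(n,c,ce[j].round(1),st[j],'med',np.median(p,0).round(3),'zmax',p[:,2].max().round(3))
if __name__=='__main__':
    for n in W:
        z=np.load(n+'0.npz'); blobs(n,*[z[k] for k in('i','d','K','R','t')])
        x0,y0,x1,y1=W[n]
        if n=='top':
            P=cloud(z['d'],z['K'],z['R'],z['t']); m=(abs(P[...,2]-.05)<.006); k=np.zeros_like(m);k[y0:y1,x0:x1]=1
            N,L,st,_=cv2.connectedComponentsWithStats((m&k).astype(np.uint8)); j=1+st[1:,4].argmax()
            r=cv2.minAreaRect(P[L==j][:,:2].astype(np.float32)); print('box',r)
        cv2.imwrite(f'pics/{n}c.png',cv2.resize(z['i'][y0:y1,x0:x1,::-1],None,fx=3,fy=3,interpolation=2))
    a=cv2.imread('pics/scenec.png');b=cv2.imread('pics/topc.png')
    o=np.zeros((max(a.shape[0],b.shape[0]),a.shape[1]+b.shape[1],3),np.uint8);o[:a.shape[0],:a.shape[1]]=a;o[:b.shape[0],a.shape[1]:]=b
    f=800/o.shape[1];o=cv2.resize(o,None,fx=f,fy=f);cv2.imwrite('pics/crop0.png',o)
E
python3 m.py
```

```text
scene red [307.6 240. ] [302 235  12  11  81] med [0.646 0.218 0.206] zmax 0.212
scene green [291.6 212.7] [287 208  10  10  56] med [0.62  0.141 0.232] zmax 0.236
scene black [257.5 152.2] [251 146  14  14 102] med [ 0.565 -0.028  0.305] zmax 0.315
scene black [266.9 216. ] [257 209  19  11  33] med [0.59  0.038 0.055] zmax 0.059
scene black [237.  229.4] [228 216  19  28  38] med [ 0.673 -0.02   0.018] zmax 0.032
scene black [315.1 225.4] [306 216  19  20 152] med [0.513 0.173 0.055] zmax 0.061
scene black [298.8 225.8] [293 219  12  12  33] med [0.632 0.18  0.213] zmax 0.228
scene black [289.8 238.4] [279 225  24  30 349] med [0.639 0.163 0.118] zmax 0.208
scene black [296.6 266.3] [255 248  82  38 168] med [0.648 0.217 0.016] zmax 0.044
top red [165.7 164. ] [161 159  10  11  77] med [0.642 0.216 0.204] zmax 0.209
top green [194.2 172.8] [189 169  11   9  73] med [0.614 0.139 0.23 ] zmax 0.234
top black [195.2 182.9] [179 175  34  17 152] med [0.611 0.152 0.123] zmax 0.204
top black [263.5 190.3] [257 183  14  16 146] med [ 0.559 -0.032  0.305] zmax 0.313
top black [189.9 222.4] [178 216  25  14 167] med [0.512 0.171 0.052] zmax 0.057
box ((0.5686125755310059, 0.06085124611854553), (0.33804041147232056, 0.238185316324234), 71.94060516357422)
```

View pics/crop0.png

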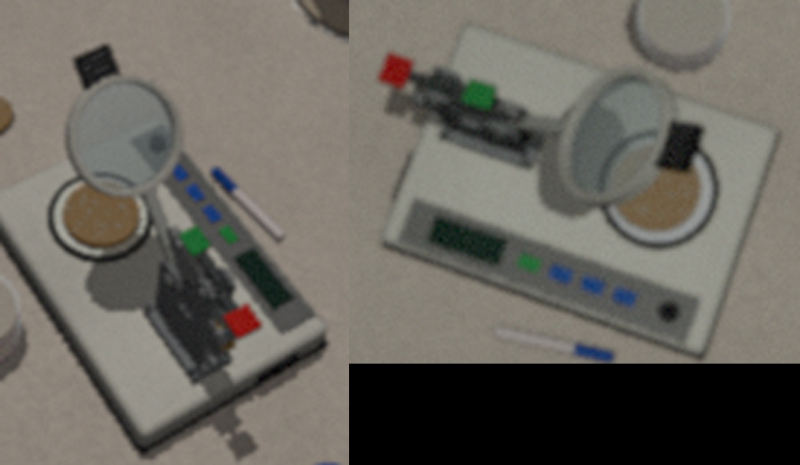

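The crop confirms the choice: both pads and the tab are on the counter. Measured against expected:

| Item | Measured | Expected |
|---|---|---|
| Red to green pad | 82 mm | 85 mm |
| Box | 338 x 238 mm | 340 x 240 mm |
| Tab radius | 225 mm | 222 mm |

The boom is at about 0.74 rad. I'll move above the red pad with the fingers shut and the wide axis across the boom.

drive_tool(
  series=[
    [[0,0,-0.03],0,0],
    [[-0.05,-0.008,-0.04],8,0],
    [[-0.1,-0.016,-0.04],16,0],
    [[-0.145,-0.024,-0.04],24,0],
    [[-0.19,-0.031,-0.04],32,0],
    [[-0.235,-0.039,-0.04],40,0],
    [[-0.28,-0.046,-0.04],48,0],
    [[-0.325,-0.053,-0.04],56,0],
    [[-0.37,-0.06,-0.04],64,0],
    [[-0.415,-0.067,-0.04],72,0],
    [[-0.46,-0.074,-0.04],80,0],
    [[-0.49,-0.0795,-0.04],83,0],
    [[-0.49,-0.0795,-0.04],83,0],
    [[-0.49,-0.0795,-0.03],83,0],
    [[-0.49,-0.0795,-0.02],83,0],
    [[-0.49,-0.0795,-0.02],83,0],
  ],
  newtons=20,
)

```text
time_s: 1.7
position: [0.6414, 0.2205, 0.2493]
tool_rot: [[0.307, 0.952, -0.004], [0.952, -0.307, -0.001], [-0.002, -0.003, -1.0]]
ft_force: [-0.0, 0.6, -0.8]
grip_width: -0.0
gripper_force: 0.0
```

```bash
python3 - <<'E'
from h import *
o=[]
for n,(x0,y0,x1,y1) in {'scene':(240,170,360,290),'top':(120,110,240,230)}.items():
    i=look(n)[0]; o.append(cv2.resize(i[y0:y1,x0:x1,::-1],(400,400),interpolation=2))
cv2.imwrite('pics/red1.png',np.hstack(o)); print(env.observe()['position'])
E
```

```text
[0.64211052 0.22040018 0.25126781]
```

View pics/red1.png

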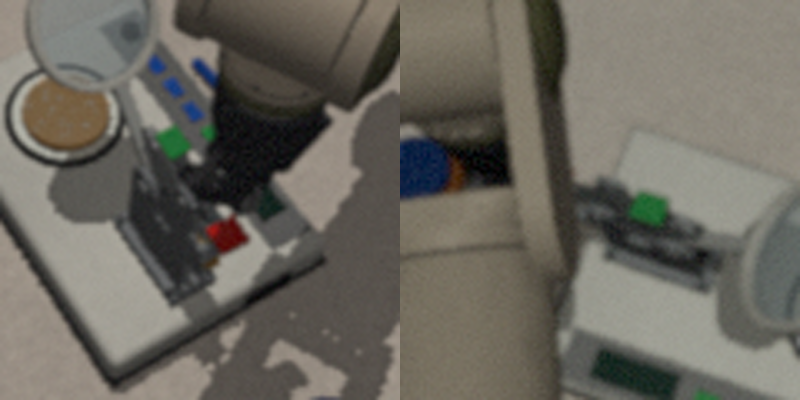

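The scene view shows the fingertips about 40 mm above the red pad at crop (228,235), clear of everything else. The arm hides the pad in the top view. Pressing down slowly now.

drive_tool(
  series=[
    [[0,0,0.012],0,0],
    [[0,0,0.024],0,0],
    [[0,0,0.034],0,0],
    [[0,0,0.038],0,0],
    [[0,0,0.041],0,0],
    [[0,0,0.044],0,0],
    [[0,0,0.046],0,0],
    [[0,0,0.048],0,0],
    [[0,0,0.05],0,0],
    [[0,0,0.052],0,0],
    [[0,0,0.054],0,0],
    [[0,0,0.054],0,0],
  ],
)

```text
time_s: 3.0
position: [0.6429, 0.2197, 0.1979]
tool_rot: [[0.308, 0.951, 0.001], [0.951, -0.308, 0.0], [0.001, 0.001, -1.0]]
ft_force: [-0.1, 0.3, -0.5]
grip_width: 0.0002
gripper_force: 0.0
```

```bash
python3 - <<'E'
from h import *; import m
for n in m.W:
    m.blobs(n,*look(n))
E
```

```text
scene green [293.5 212.8] [289 208  10  10  60] med [0.622 0.148 0.241] zmax 0.246
scene black [257.4 152.4] [251 146  14  14  94] med [ 0.566 -0.028  0.304] zmax 0.315
scene black [305.5 228.6] [ 279  205   55   50 1063] med [0.665 0.216 0.294] zmax 0.438
scene black [266.8 216.1] [257 210  19  10  30] med [0.59  0.037 0.055] zmax 0.059
scene black [322.3 255.2] [312 247  25  16  63] med [0.573 0.244 0.025] zmax 0.045
scene black [283.4 274.4] [260 263  51  23  76] med [0.709 0.198 0.016] zmax 0.023
top green [190.7 170.7] [186 167  10   8  65] med [0.617 0.146 0.239] zmax 0.246
top black [153.8 163.1] [150 157   9  12  81] med [0.605 0.209 0.357] zmax 0.395
top black [195.4 183.1] [180 175  33  17 124] med [0.61  0.15  0.127] zmax 0.204
top black [263.7 190.2] [257 183  14  15 141] med [ 0.559 -0.032  0.306] zmax 0.315
top black [189.8 222.3] [178 216  25  14 151] med [0.512 0.171 0.052] zmax 0.059
```

The green pad has risen and moved toward the pin, and there is no force left on the tip, so the pawl is free. Next I lift off and go over the tab.

drive_tool(
  series=[
    [[0,0,-0.04],0,0],
    [[0,0,-0.085],0,0],
    [[0,0,-0.13],0,0],
    [[0,0,-0.165],0,0],
    [[-0.03,0,-0.165],0,0],
    [[-0.07,0,-0.165],0,0],
    [[-0.11,0,-0.165],0,0],
    [[-0.15,0,-0.165],0,0],
    [[-0.19,0,-0.165],0,0],
    [[-0.23,0,-0.165],0,0],
    [[-0.256,0,-0.16],0,0],
    [[-0.256,0,-0.15],0,0],
    [[-0.256,0,-0.145],0,0],
    [[-0.256,0,-0.145],0,0],
  ],
)

```text
time_s: 4.5
position: [0.5639, -0.0229, 0.3413]
tool_rot: [[0.308, 0.952, -0.002], [0.952, -0.308, 0.001], [0.0, -0.002, -1.0]]
ft_force: [0.5, 0.4, 0.5]
grip_width: 0.0003
gripper_force: 0.0
```

```bash
python3 - <<'E'
from h import *; import m
o=[]
for n,(x0,y0,x1,y1) in {'scene':(210,120,330,240),'top':(150,130,270,250)}.items():
    r=look(n); m.blobs(n,*r); o.append(cv2.resize(r[0][y0:y1,x0:x1,::-1],(400,400),interpolation=2))
cv2.imwrite('pics/tab1.png',np.hstack(o)); s=env.observe();print(s['position'],s['ft_force'])
E
```

```text
scene red [306.7 241.4] [302 237  11  11  77] med [0.646 0.216 0.194] zmax 0.202
scene green [293.6 212.5] [289 207  10  11  67] med [0.621 0.148 0.241] zmax 0.247
scene black [256.4 140.8] [241 130  30  30 316] med [ 0.574 -0.023  0.384] zmax 0.437
scene black [267.4 215.4] [257 207  20  13  34] med [0.589 0.036 0.055] zmax 0.059
scene black [314.  224.2] [305 215  20  21 178] med [0.512 0.166 0.054] zmax 0.06
scene black [289.7 238.4] [278 226  26  29 285] med [0.638 0.163 0.116] zmax 0.216
scene black [321.9 255.6] [311 248  26  16  59] med [0.574 0.244 0.024] zmax 0.042
scene black [289.  275.2] [270 264  40  22  55] med [0.688 0.204 0.016] zmax 0.022
top red [167.4 165.5] [163 161   9  10  66] med [0.642 0.214 0.194] zmax 0.199
top green [190.5 170.6] [186 167  10   8  63] med [0.618 0.147 0.239] zmax 0.245
top black [196.2 183.8] [180 175  32  18 144] med [0.604 0.146 0.126] zmax 0.203
top black [259.6 189.6] [245 176  31  30 299] med [ 0.526 -0.019  0.49 ] zmax 0.597
top black [191.9 223. ] [179 216  25  16 221] med [0.51  0.165 0.052] zmax 0.059
[ 0.56412927 -0.02281887  0.34230062] [-0.20180317  0.54801301  0.44686806]
```

View pics/tab1.png

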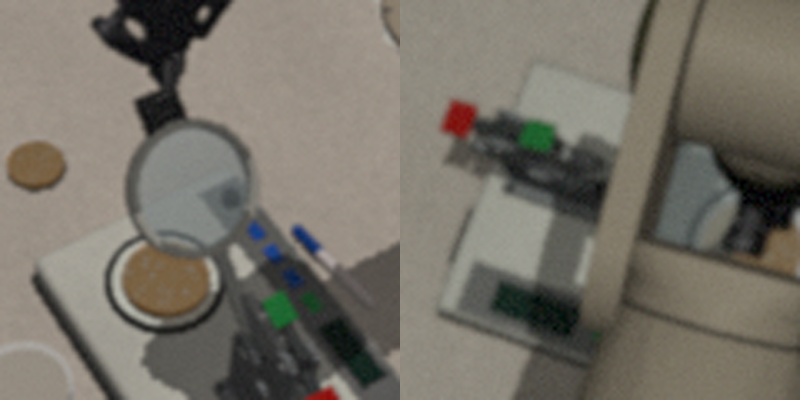

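The red pad stays down at z≈0.195, and the scene crop shows the fingertips just above the black tab at (160,112). Easing the boom down along its arc.

drive_tool(
  series=[
    [[0,0,0.01],0,0],
    [[0,0,0.02],0,0],
    [[-0.001,0,0.027],0,0],
    [[-0.005,0,0.033],0,0],
    [[-0.009,0,0.04],0,0],
    [[-0.014,0,0.047],0,0],
    [[-0.019,0,0.054],0,0],
    [[-0.024,0,0.061],0,0],
    [[-0.029,0,0.069],0,0],
    [[-0.034,0,0.077],0,0],
    [[-0.039,0,0.085],0,0],
    [[-0.043,0,0.093],0,0],
    [[-0.046,0,0.101],0,0],
    [[-0.05,0,0.109],0,0],
    [[-0.053,0,0.118],0,0],
    [[-0.055,0,0.126],0,0],
    [[-0.058,0,0.134],0,0],
    [[-0.06,0,0.142],0,0],
    [[-0.062,0,0.15],0,0],
    [[-0.062,0,0.15],0,0],
  ],
)

```text
time_s: 6.6
position: [0.5442, -0.083, 0.191]
tool_rot: [[0.309, 0.951, -0.002], [0.951, -0.309, 0.0], [-0.0, -0.002, -1.0]]
ft_force: [-0.4, 0.8, 0.5]
grip_width: -0.0002
gripper_force: 0.0
```

```bash
python3 - <<'E'
from h import *; import m
o=[]
for n,(x0,y0,x1,y1) in {'scene':(210,120,330,240),'top':(150,130,270,250)}.items():
    r=look(n); m.blobs(n,*r); o.append(cv2.resize(r[0][y0:y1,x0:x1,::-1],(400,400),interpolation=2))
cv2.imwrite('pics/tab2.png',np.hstack(o)); s=env.observe();print(s['position'],s['ft_force'])
E
```

```text
scene red [306.7 241.4] [302 237  11  11  77] med [0.645 0.216 0.196] zmax 0.201
scene green [293.5 212.5] [289 207  10  11  65] med [0.621 0.147 0.24 ] zmax 0.246
scene black [247.6 145.3] [231 130  35  40 725] med [ 0.561 -0.072  0.292] zmax 0.369
scene black [260.1 216.4] [244 211  31   9  47] med [0.606 0.025 0.055] zmax 0.062
scene black [315.2 225.5] [306 216  19  20 141] med [0.513 0.173 0.055] zmax 0.063
scene black [290.2 237.7] [279 222  25  33 311] med [0.636 0.163 0.118] zmax 0.226
scene black [322.  255.5] [311 248  26  16  61] med [0.574 0.243 0.025] zmax 0.043
scene black [288.7 275.3] [270 264  40  22  55] med [0.686 0.204 0.015] zmax 0.02
top red [167.5 165.3] [163 161  10  10  67] med [0.642 0.214 0.194] zmax 0.2
top green [190.6 170.9] [186 167  10   9  70] med [0.618 0.147 0.239] zmax 0.246
top black [188.2 178.2] [180 173  19  13  80] med [0.616 0.172 0.123] zmax 0.24
top black [202.  187.4] [192 184  20   7  48] med [0.6   0.131 0.117] zmax 0.151
top black [281.5 210.7] [274 201  22  19 143] med [ 0.507 -0.07   0.336] zmax 0.448
top black [189.8 222.2] [179 216  24  14 139] med [0.512 0.174 0.052] zmax 0.058
[ 0.54455252 -0.08304761  0.1920295 ] [-0.25845377  0.4414857  -0.71799695]
```

View pics/tab2.png

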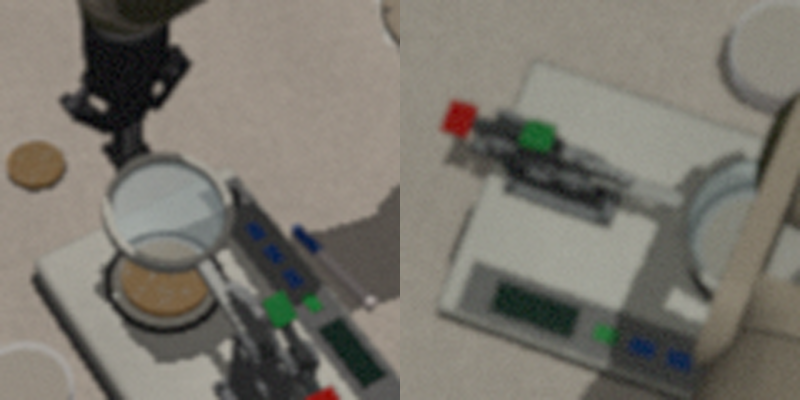

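The boom has come down with the tip to about 0.15 rad, with the fingertips on the tab outside the ring. Now the last 37 mm.

drive_tool(
  series=[
    [[-0.001,0,0.006],0,0],
    [[-0.002,0,0.012],0,0],
    [[-0.003,0,0.018],0,0],
    [[-0.004,0,0.024],0,0],
    [[-0.005,0,0.029],0,0],
    [[-0.005,0,0.032],0,0],
    [[-0.005,0,0.034],0,0],
    [[-0.005,0,0.036],0,0],
    [[-0.005,0,0.037],0,0],
    [[-0.005,0,0.037],0,0],
  ],
)

```text
time_s: 7.7
position: [0.543, -0.0876, 0.1551]
tool_rot: [[0.309, 0.951, -0.0], [0.951, -0.309, 0.0], [-0.0, -0.0, -1.0]]
ft_force: [0.2, -0.3, -0.7]
grip_width: -0.0001
gripper_force: 0.0
```

drive_tool(
  series=[
    [[0,0,0.001],0,0],
    [[0,0,0.002],0,0],
    [[0,0,0.003],0,0],
    [[0,0,0.003],0,0],
    [[0,0,0.003],0,0],
  ],
)

```text
time_s: 8.2
position: [0.5432, -0.0877, 0.1548]
tool_rot: [[0.308, 0.951, 0.002], [0.951, -0.308, -0.001], [-0.001, 0.002, -1.0]]
ft_force: [-6.6, 1.2, 19.6]
grip_width: -0.0003
gripper_force: 10.3
```

19.6 N on the tab at the level height means the boom is on its stop. Next I lift off and go over the green pad.

drive_tool(
  series=[
    [[0,0,-0.01],0,0],
    [[0,0,-0.04],0,0],
    [[0,0,-0.08],0,0],
    [[0,0,-0.12],0,0],
    [[0,0,-0.145],0,0],
    [[0.04,0,-0.145],0,0],
    [[0.08,0,-0.145],0,0],
    [[0.12,0,-0.145],0,0],
    [[0.16,0,-0.145],0,0],
    [[0.2,0,-0.145],0,0],
    [[0.23,0,-0.145],0,0],
    [[0.2425,0,-0.14],0,0],
    [[0.2425,0,-0.125],0,0],
    [[0.2425,0,-0.11],0,0],
    [[0.2425,0,-0.11],0,0],
  ],
)

```text
time_s: 9.7
position: [0.6172, 0.1426, 0.26]
tool_rot: [[0.309, 0.951, -0.005], [0.951, -0.309, -0.0], [-0.002, -0.004, -1.0]]
ft_force: [-0.4, -0.1, -0.4]
grip_width: -0.0
gripper_force: 0.0
```

```bash
python3 - <<'E'
from h import *; import m
o=[]
for n,(x0,y0,x1,y1) in {'scene':(230,140,350,260),'top':(150,130,270,250)}.items():
    r=look(n); m.blobs(n,*r); o.append(cv2.resize(r[0][y0:y1,x0:x1,::-1],(400,400),interpolation=2))
cv2.imwrite('pics/gr1.png',np.hstack(o)); s=env.observe();print(s['position'],s['ft_force'])
E
```

```text
scene green [293.5 213.2] [290 210   8   8  41] med [0.623 0.149 0.24 ] zmax 0.246
scene black [328.5 157. ] [318 139  22  33 219] med [0.633 0.208 0.528] zmax 0.556
scene black [295.6 186.5] [275 165  44  44 917] med [0.645 0.151 0.395] zmax 0.459
scene black [259.1 216.4] [244 211  31   9  48] med [0.61  0.024 0.055] zmax 0.059
scene black [291.7 236.5] [279 217  26  42 403] med [0.636 0.168 0.129] zmax 0.234
scene black [316.1 226.7] [306 216  21  21 180] med [0.514 0.18  0.054] zmax 0.061
scene black [306.6 264.7] [271 247  66  39 120] med [0.604 0.232 0.017] zmax 0.043
top black [205.8 146.4] [204 140   6  15  39] med [0.592 0.076 0.532] zmax 0.538
top black [181.7 169.4] [168 159  23  21 267] med [0.581 0.14  0.408] zmax 0.466
[0.61799516 0.14254202 0.26256031] [-0.25812415  0.48570326 -0.96156174]
```

View pics/gr1.png

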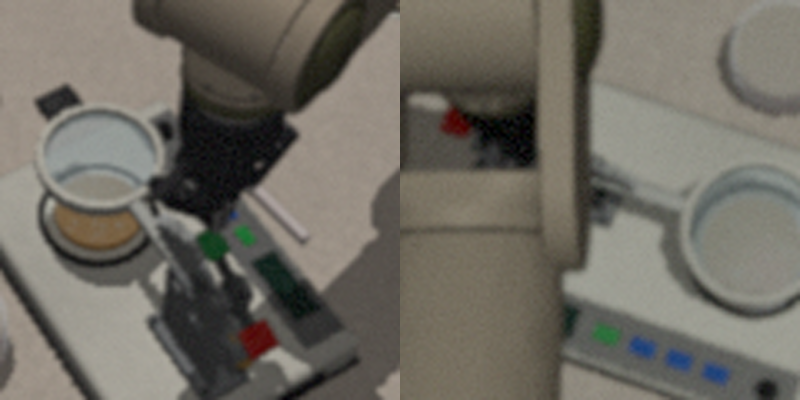

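The boom lies level, and the fingertips hang directly over the green pad at crop (212,243). Pressing from z≈0.262 to about 0.231.

drive_tool(
  series=[
    [[0,0,0.01],0,0],
    [[0,0,0.015],0,0],
    [[0,0,0.018],0,0],
    [[0,0,0.021],0,0],
    [[0,0,0.023],0,0],
    [[0,0,0.025],0,0],
    [[0,0,0.027],0,0],
    [[0,0,0.029],0,0],
    [[0,0,0.031],0,0],
    [[0,0,0.031],0,0],
  ],
)

```text
time_s: 10.8
position: [0.6178, 0.1431, 0.2309]
tool_rot: [[0.308, 0.951, -0.001], [0.951, -0.308, 0.0], [-0.0, -0.001, -1.0]]
ft_force: [-0.2, 0.1, 0.2]
grip_width: -0.0003
gripper_force: 0.0
```

```bash
python3 - <<'E'
from h import *; import m
for n in m.W: m.blobs(n,*look(n))
s=env.observe();print(s['position'],s['ft_force'])
E
```

```text
scene black [326.6 165.5] [316 148  22  32 208] med [0.631 0.208 0.499] zmax 0.524
scene black [247.2 170.2] [242 167  11   8  29] med [ 0.544 -0.083  0.155] zmax 0.161
scene black [294.6 193.7] [274 173  43  42 872] med [0.645 0.152 0.366] zmax 0.469
scene black [259.2 216.5] [244 211  31   9  47] med [0.611 0.022 0.056] zmax 0.06
scene black [299.6 227.2] [293 216  12  21  88] med [0.633 0.182 0.211] zmax 0.226
scene black [316.  226.6] [307 216  20  21 180] med [0.514 0.179 0.054] zmax 0.059
scene black [289.5 238.1] [279 222  24  33 328] med [0.637 0.158 0.116] zmax 0.212
scene black [322.4 255.2] [311 247  26  17  65] med [0.572 0.244 0.025] zmax 0.044
scene black [288.9 275.3] [271 264  39  22  57] med [0.686 0.204 0.015] zmax 0.021
top black [207.3 151.4] [205 144   6  17  32] med [0.591 0.077 0.501] zmax 0.507
top black [183.4 172.6] [171 163  22  18 227] med [0.58  0.141 0.378] zmax 0.436
[0.61782178 0.14315672 0.23086544] [ 0.31890433 -0.0205947   0.51396673]
```

No force is left at z=0.231, so the pawl has snapped in. I'll retract and check.

drive_tool(
  series=[
    [[0,0,-0.03],0,0],
    [[0,0,-0.07],0,0],
    [[0,0,-0.11],0,0],
    [[0.04,-0.03,-0.11],0,0],
    [[0.08,-0.06,-0.11],0,0],
    [[0.12,-0.09,-0.11],0,0],
    [[0.16,-0.12,-0.11],0,0],
    [[0.2,-0.15,-0.11],0,0],
    [[0.23,-0.18,-0.11],0,0],
    [[0.26,-0.21,-0.11],0,0],
    [[0.29,-0.24,-0.11],0,0],
    [[0.29,-0.24,-0.11],0,0],
    [[0.29,-0.24,-0.11],0,0],
  ],
)

```text
time_s: 12.2
position: [0.4786, 0.4937, 0.3407]
tool_rot: [[0.307, 0.952, -0.001], [0.952, -0.307, -0.001], [-0.001, -0.0, -1.0]]
ft_force: [0.7, -0.5, 0.2]
grip_width: -0.0
gripper_force: 0.0
```

```bash
python3 - <<'E'
from h import *; import m
o=[]
for n,(x0,y0,x1,y1) in {'scene':(230,140,350,260),'top':(150,130,270,250)}.items():
    r=look(n); m.blobs(n,*r); o.append(cv2.resize(r[0][y0:y1,x0:x1,::-1],(400,400),interpolation=2))
cv2.imwrite('pics/end.png',np.hstack(o)); s=env.observe();print(s['position'],s['ft_force'])
E
```

```text
scene red [307.7 239.1] [302 235  12  10  77] med [0.646 0.218 0.211] zmax 0.214
scene green [290.8 212.9] [287 209   9   9  52] med [0.62  0.139 0.226] zmax 0.229
scene black [247.2 170.2] [242 167  11   8  36] med [ 0.544 -0.084  0.155] zmax 0.161
scene black [258.4 216.3] [243 209  32  11  55] med [0.611 0.021 0.056] zmax 0.06
scene black [235.5 227.1] [225 211  22  33  43] med [ 0.668 -0.032  0.018] zmax 0.025
scene black [315.2 225.5] [306 216  19  20 151] med [0.513 0.174 0.055] zmax 0.061
scene black [289.8 237.5] [279 220  24  35 362] med [0.638 0.16  0.122] zmax 0.21
scene black [298.9 265.9] [257 248  80  38 152] med [0.637 0.221 0.016] zmax 0.043
top red [165.5 163.5] [161 159  10  10  77] med [0.643 0.216 0.21 ] zmax 0.216
top green [195.4 173.7] [190 169  11  10  77] med [0.614 0.137 0.225] zmax 0.231
top black [192.6 181.2] [179 170  33  22 163] med [0.613 0.166 0.122] zmax 0.223
top black [284.2 208.6] [279 205  11  10  32] med [ 0.542 -0.093  0.154] zmax 0.158
top black [190.1 222.4] [178 216  25  14 177] med [0.512 0.171 0.052] zmax 0.059
[0.47969442 0.49222987 0.34113599] [-0.56777359  0.17130714 -0.26382551]
```

View pics/end.png

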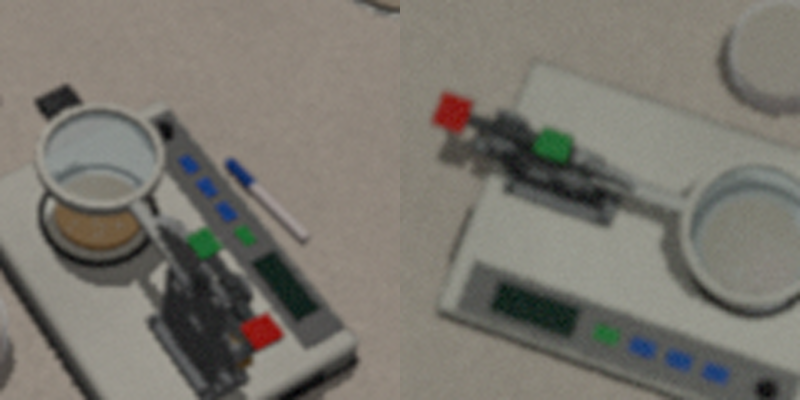

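The final view shows red at 0.210, green at 0.226 and tab at 0.155. These are the given heights for pawl in its notch and boom level. The robot is clear, so I'm handing in.

```bash
python3 -c "
from rig import env
print(env.close_job())"
```

```text
the job is handed in; nothing more can be done
None
```

The job is handed in: at the last check the boom lay level on its stop, the pawl was back in its notch, and the robot was clear of everything; the verdict was not shown.

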